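# Fold down the tags of the corner tally rail

## Task

The corner shelf has been counted: run the fingertips along the L-shaped tally rail with a light touch, from the free end of its long leg, round the corner and on to the end of its short leg, so that its six upright flip tags fold down flat one after another in that order. Nothing is to be gripped or lifted: leave the rail lying where it is, the straight rail's three tags standing, and everything else on the bench undisturbed.

Things in the scene. Friction and masses are not known exactly. Their poses are not given: they have to be found in the camera images.
- rail: L-shaped tally rail: dark steel bar 44 mm wide, 10 thick, loose on the bench (about 1.4 kg), six tags standing on it. Origin: underside, where the legs' centre lines cross (the corner). Long leg runs along -x, its end at x = -255 mm; short leg along +y, its end at y = 155. Hinges on the centre lines, 16 mm above the bench: tags 1-4 at x = -200, -150, -100, -50, tags 5, 6 at y = 50, 100
- start (a point): point on the rail's long leg 15 mm from its free end, at hinge height (16 mm above the bench): beside tag 1, on the side away from the corner
- corner (a point): point over the rail's corner on both centre lines, at hinge height
- finish (a point): point at the free end of the rail's short leg, on the centre line, at hinge height
- spare_rail: straight tally rail, to be left as it is: the same bar, 170 mm long along its x, loose, with three tags like the others at x = -65, -15, +35 mm. Lies inside the angle of the L, about parallel to the long leg and about 100 mm from it (between centre lines). Origin at the middle of its underside
- tape: cardboard tape core, 64 mm across, 24 mm high, near the outside of the long leg; origin under its centre
- tin: small round aluminium tin, 48 mm across, 36 mm high, outside the rail near the corner; origin under its centre
- offcut: plywood offcut 70 x 35 x 22 mm, beside the short leg on its outer side; origin under its centre
- mug: white mug 80 mm across, 90 mm high, at the bench's right; origin under its centre
- padlock: brass padlock lying flat, body 45 x 42 x 20 mm, at the left; origin under its centre
- driver: screwdriver lying at the left; origin under its middle
- tag1 (a joint): fold angle of tag 1 (white-painted steel plate with a dark slot, 26 mm wide across the leg, 4 thick, 42 tall from the hinge), rad: 0 leans 0.2 back on its stop, 0.2 upright, 1.77 flat, 4 mm above the bar. Folds only toward the corner (the rail's +x). Starts 0 to 0.3. Slightly stiff hinge (0.0035 N m): it stays where left near upright, drops flat by itself past about 0.9
- tag2 (a joint): fold angle of tag 2 (white-painted steel plate with a dark slot, 26 mm wide across the leg, 4 thick, 42 tall from the hinge), rad: 0 leans 0.2 back on its stop, 0.2 upright, 1.77 flat, 4 mm above the bar. Folds only toward the corner (the rail's +x). Starts 0 to 0.3. Slightly stiff hinge (0.0035 N m): it stays where left near upright, drops flat by itself past about 0.9
- tag3 (a joint): fold angle of tag 3 (white-painted steel plate with a dark slot, 26 mm wide across the leg, 4 thick, 42 tall from the hinge), rad: 0 leans 0.2 back on its stop, 0.2 upright, 1.77 flat, 4 mm above the bar. Folds only toward the corner (the rail's +x). Starts 0 to 0.3. Slightly stiff hinge (0.0035 N m): it stays where left near upright, drops flat by itself past about 0.9
- tag4 (a joint): fold angle of tag 4 (white-painted steel plate with a dark slot, 26 mm wide across the leg, 4 thick, 42 tall from the hinge), rad: 0 leans 0.2 back on its stop, 0.2 upright, 1.77 flat, 4 mm above the bar. Folds only toward the corner (the rail's +x). Starts 0 to 0.3. Slightly stiff hinge (0.0035 N m): it stays where left near upright, drops flat by itself past about 0.9
- tag5 (a joint): fold angle of tag 5 (white-painted steel plate with a dark slot, 26 mm wide across the leg, 4 thick, 42 tall from the hinge), rad: 0 leans 0.2 back on its stop, 0.2 upright, 1.77 flat, 4 mm above the bar. Folds only toward the short leg's free end (the rail's +y). Starts 0 to 0.3. Slightly stiff hinge (0.0035 N m): it stays where left near upright, drops flat by itself past about 0.9
- tag6 (a joint): fold angle of tag 6 (white-painted steel plate with a dark slot, 26 mm wide across the leg, 4 thick, 42 tall from the hinge), rad: 0 leans 0.2 back on its stop, 0.2 upright, 1.77 flat, 4 mm above the bar. Folds only toward the short leg's free end (the rail's +y). Starts 0 to 0.3. Slightly stiff hinge (0.0035 N m): it stays where left near upright, drops flat by itself past about 0.9
- spare1 (a joint): fold angle of tag 1 of the straight rail, as for the others; starts standing (0 to 0.3) and must stay so
- spare2 (a joint): fold angle of tag 2 of the straight rail, as for the others; starts standing (0 to 0.3) and must stay so
- spare3 (a joint): fold angle of tag 3 of the straight rail, as for the others; starts standing (0 to 0.3) and must stay so
Not all that is in view belongs to the job. What is meant by the spare_rail is not red, turquoise or yellow, and is the larger of those in its own colour.

How it is judged:
By the outcome, as a careful person would: the job done as asked, in the order asked, and still so for the second after the job is handed in, with the robot touching nothing.
It also fails if it takes over 45 s, if anything falls off the work surface, if the arm or the gripper's body presses on something with over 40 N, if the wrist force passes 120 N, or if a joint passes its speed limit or range.

## Robot

A 6-joint arm with a two-finger parallel gripper is mounted at the origin on the work surface. World frame = base frame: x ahead of the robot, y to its left, z up, the work surface at z = 0. Lengths are in m, angles in rad, forces in N, time in s.
With the tool pointing down it reaches from about 0.425 to 1.125 m from the base axis. Payload 14.9 kg.
Tool frame: the origin (TCP) lies midway between the tips of the shut fingers; the grasp point (between the pads) lies 19 mm behind it; z points along the fingers, y is the line along which they close (so a half turn about z gives the same grasp; the last joint's range is limited). The gripper opens to 91 mm and grips with 3 to 60 N. Pads are 32 mm wide; open, the fingers measure 118 mm over their backs; the gripper's body (76 mm by 178 mm) begins 60 mm behind the grasp point.
Start: joints at [1.171, 0.379, 1.734, -0, 1.028, -0.033], TCP at [0.251, 0.653, 0.214] pointing down, gripper open.
Joint ranges: [-2.77, 2.77], [-0.74, 2.19], [0, 2.66], [-1.06, 4.2], [0.31, 2.87], [-3.08, 3.08]. Speed limits (rad/s): [1.89, 1.89, 2.39, 3.14, 3.14, 3.14].

## Interface

Orientations are given as a unit quaternion [x, y, z, w].
In Python, from rig import get_obs, grab_frame, camera_model, job_done gives the robot as it stands.
- The arm moves only by the tool servo_tool, never from a script. Its argument "steps" is a list of rows, each a list of 2 entries, a list of its own where there are three numbers: the shift along the tool's x, y, z in mm, then the turn about the tool's z in rad. A call has exactly 5 rows; each row shifts and turns the commanded pose from where the row before left it, along the tool's axes as they then stand; what a row does not reach is not made up. A row lasts 1/8 s, in which the tool goes at most 62.5 mm and 10.7 degrees, less where a joint would pass 70% of its speed; a pose out of reach is approached as far as the arm can. A call is refused whole if a number of a shift passes 62.5 or a number of a turn 0.188, either way. A call with a gripper value outside its range is refused whole. "grip" is the opening, from -1 (shut) to 1 (fully open), set as the call begins (left out, the last holds). The fingers move at their own pace and stop on an object; "force" is the grip in N (left out, the last holds). Time passes only in rows, so rows that do not move let the fingers close, or fill a call up. It gives the time, the measured TCP pose, the force, the opening and the grip force at its end, in the units of the state.
- get_obs(): the state, without advancing time (a new reading comes with each control period).
- grab_frame(name): name is "scene" or "top" or "wrist"; returns (picture, depth): 420x560x3 uint8, red, green, blue; 420x560 float32, m along the optical axis (not along the pixel's ray), 0 where there is no reading.
- camera_model(name): a dict with "intrinsics" (3x3 intrinsics, pixels), "R" (3x3) and "t" (3): a world point X has camera coordinates R X + t. Camera axes: x right, y down, z forward; pixel columns grow to the right and rows downward; lengths in m; the calibration is good to about 2 mm. A picture is of the moment at which its call begins: read the wrist's pose just before it. camera_model takes no time and is no camera call; for the wrist camera it gives the pose at the moment of the call.
- job_done(): hands the job in; it is judged then, once.
The state is a dict: "time_s": time; "joint_pos": joint angles; "joint_velocities": joint speeds; "joint_torque": joint torques, N m; "tool_pos": TCP position; "orientation": TCP orientation; "ft_force": force on the tool from outside, world axes, zero at the start; "moment": the same for the moment, N m; "finger_gap": opening from 0.0 (shut) to 1.0 (fully open); "gripper_force": force on a finger pad.
Only numpy, scipy, OpenCV 4.12 (cv2) and the standard library are available. Lean on these libraries where they do the work, as an engineer would, in place of code of your own. Each camera call takes 0.05 s, during which the arm holds its last target. There are 200 camera calls.

## Working session

There is one attempt and no reset: what is moved stays moved. The work goes in short steps, Python scripts to look and compute and a tool call to move; the robot and the scene stay as the last step left them, time stands still between calls to the robot, and variables do not carry over. Pictures are saved under pics/ and viewed, at most 10 in all, crops included, and the job is handed in when it is done.

Besides the shell and the picture viewer there is one more tool, called by a JSON object that holds its "api" and its "payload". servo_tool: Moves the arm, as the interface text tells. Its arguments: {"type":"object","properties":{"steps":{"type":"array","items":{"type":"array"}},"grip":{"type":"number"},"force":{"type":"number"}},"required":["steps"]}

```bash
mkdir -p pics; python3 - <<'E'
from rig import *
import cv2,numpy as np
o=get_obs();print(o)
for n in("top","scene"):
    p,d=grab_frame(n);cv2.imwrite(f"pics/{n}0.png",p[:,:,::-1]);np.savez(f"{n}0.npz",p=p,d=d,**camera_model(n))
    print({k:np.round(v,3).tolist() for k,v in camera_model(n).items()})
E
```

```text
{'time_s': 0.0, 'joint_pos': array([ 1.17071862e+00,  3.79411689e-01,  1.73480314e+00, -1.98318235e-05,
        1.02847835e+00, -3.33056296e-02]), 'joint_velocities': array([-1.75112539e-03,  3.97910433e-04, -2.29598410e-04, -1.11333739e-03,
        3.77028892e-06, -2.88296558e-04]), 'joint_torque': array([-5.49337437e-04, -7.63737130e+01, -4.34370160e+01,  6.50858972e-02,
        4.25178919e-02, -5.73442912e-05]), 'tool_pos': array([0.25087772, 0.65306319, 0.21327499]), 'orientation': array([ 1.82354807e-01,  9.83232638e-01, -5.39219601e-04, -1.10014615e-04]), 'ft_force': array([-0.03619071,  0.48360521,  0.07405294]), 'moment': array([ 0.03461593, -0.00118121,  0.00050002]), 'gripper_force': 0.0, 'finger_gap': 1.0019622489301576}
{'intrinsics': [[416.305, 0.0, 277.38], [0.0, 416.305, 207.56], [0.0, 0.0, 1.0]], 'R': [[0.024, -1.0, 0.008], [-0.998, -0.025, -0.056], [0.056, -0.007, -0.998]], 't': [0.004, 0.526, 1.07]}
{'intrinsics': [[471.502, 0.0, 270.012], [0.0, 471.502, 220.121], [0.0, 0.0, 1.0]], 'R': [[-0.378, 0.926, -0.01], [0.758, 0.303, -0.578], [-0.532, -0.226, -0.816]], 't': [0.185, -0.354, 1.675]}
```

View pics/top0.png

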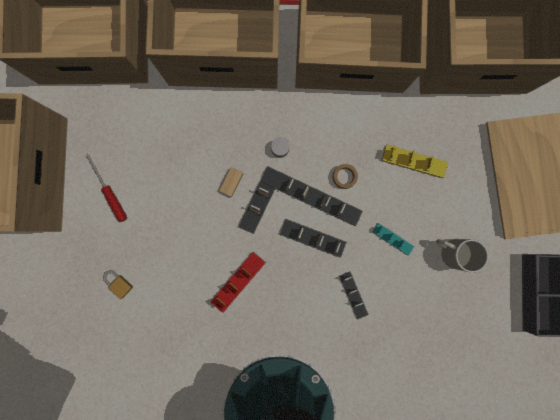

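View pics/scene0.png

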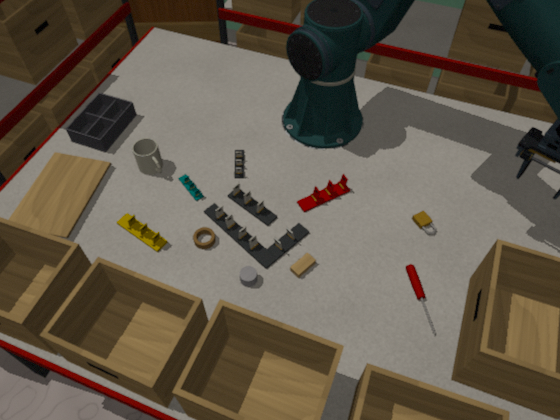

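Top view: the dark L-rail has its corner at about (270,178), its long-leg end at (360,215) and its short-leg end at (248,228). Candidates for the straight rail:
- dark, large, at (313,238)
- dark, small, at (353,295)
- red at (238,282)
- turquoise at (393,240)
- yellow at (414,160)

The spare_rail is the larger dark one at (313,238), because it lies inside the L and parallel to the long leg. Next I'll fit the geometry and confirm with a crop.

```bash
cat > fit.py <<'E'
import numpy as np,cv2
from scipy.optimize import minimize
def proj(P,c):
    q=P@c["R"].T+c["t"]; q=q@c["intrinsics"].T; return q[:,:2]/q[:,2:]
def place(P,a): # a=x,y,yaw
    c,s=np.cos(a[2]),np.sin(a[2]); P=np.asarray(P,float)
    return np.c_[a[0]+c*P[:,0]-s*P[:,1],a[1]+s*P[:,0]+c*P[:,1],P[:,2]]
L=[(-.255,-.022),(.022,-.022),(.022,.155),(-.022,.155),(-.022,.022),(-.255,.022)]
S=[(-.085,-.022),(.085,-.022),(.085,.022),(-.085,.022)]
def ground(u,v,c,z=.01):
    r=c["R"].T@np.linalg.solve(c["intrinsics"],[u,v,1]); o=-c["R"].T@c["t"]; return o+r*(z-o[2])/r[2]
def fit(c,dark,out,a0,k=8):
    P=[(x,y,.01) for x,y in out]
    def cost(a):
        m=np.zeros((420*1,560*1),np.float32)
        big=np.zeros((420*k,560*k),np.uint8)
        cv2.fillPoly(big,[np.round((proj(place(P,a),c)+.5)*k*16).astype(np.int32)],255,shift=4)
        m=cv2.resize(big,(560,420),interpolation=cv2.INTER_AREA)/255.
        return -(m*(dark*2-1)).sum()
    s=np.vstack([a0,a0+np.diag([.01,.01,.06])])
    r=minimize(cost,a0,method="Nelder-Mead",options=dict(initial_simplex=s,xatol=1e-4,fatol=.05,maxiter=150))
    return r.x,r.fun
E
python3 - <<'E'
from fit import *
c=np.load("top0.npz");c={k:c[k] for k in c}
hsv=cv2.cvtColor(c["p"],cv2.COLOR_RGB2HSV).astype(float)
g=hsv[:,:,2]; dark=np.clip((110-g)/60,0,1)  # soft mask
for n,out,corner,end in(("rail",L,(268,180),(360,215)),("spare",S,(313,238),(345,250))):
    o=ground(*corner,c);e=ground(*end,c);yaw=np.arctan2(*(o-e)[1::-1])
    a,f=fit(c,dark,out,np.array([o[0],o[1],yaw]));print(n,np.round(a,4),"init",np.round([*o[:2],yaw],3),f)
    if n=="rail": A=a
    else: B=a
pts=dict(start=(-.24,0,.016),corner=(0,0,.016),finish=(0,.155,.016))
for k,v in pts.items():
    w=place([v],A)[0];print(k,np.round(w,4),"r",np.hypot(*w[:2]).round(3))
# height check
for x in(-.23,-.175,-.02,):
    u,v=proj(place([(x,0,.01)],A),c)[0].round().astype(int);d=c["d"][v,u]
    q=np.linalg.solve(c["intrinsics"],[u,v,1])*d;print("z",(c["R"].T@(q-c["t"]))[2].round(4))
k=6;u0,v0=220,140;im=cv2.resize(c["p"][v0:v0+125,u0-0:u0+150+10],None,fx=4.8,fy=4.8,interpolation=cv2.INTER_CUBIC)[:,:,::-1].copy()
def tl(P,col,a,cl=True): cv2.polylines(im,[np.round((proj(place(P,a),c)-[u0,v0]+.5)*4.8).astype(np.int32)],cl,col,1)
tl([(x,y,.01) for x,y in L],(0,255,0),A);tl([(x,y,.01) for x,y in S],(255,200,0),B)
for x in(-.2,-.15,-.1,-.05): tl([(x,-.013,.016),(x,.013,.016)],(0,0,255),A,False)
for y in(.05,.1): tl([(-.013,y,.016),(.013,y,.016)],(0,0,255),A,False)
cv2.imwrite("pics/crop1.png",im)
E
```

```text
rail [0.6063 0.037  1.1537] init [0.597 0.043 1.231] -1849.6003921568627
spare [ 0.4492 -0.0759  1.2297] init [ 0.448 -0.078  1.237] -743.3967320261437
start [ 0.5091 -0.1824  0.016 ] r 0.541
corner [0.6063 0.037  0.016 ] r 0.607
finish [0.4646 0.0998 0.016 ] r 0.475
z 0.0095
z 0.0117
z 0.0104
```

View pics/crop1.png

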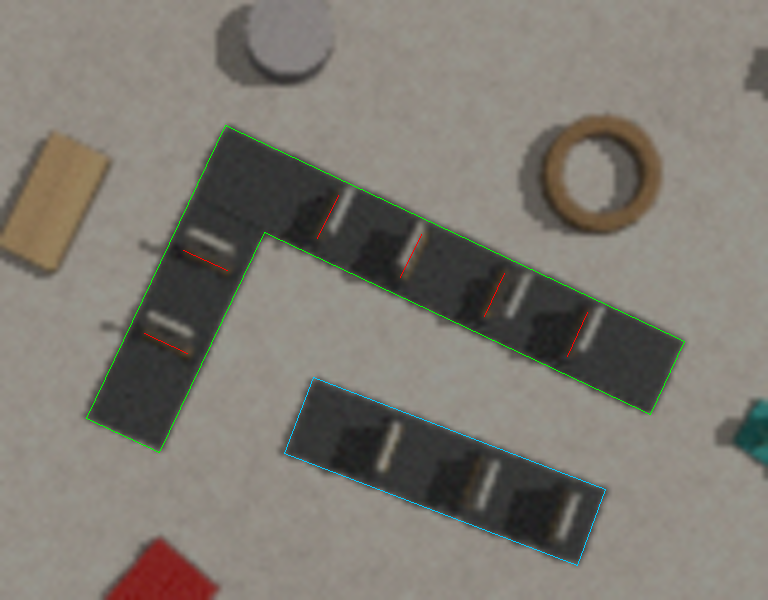

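Crop: the green L outline sits on the rail and the blue outline on the larger dark rail at crop (445,470), inside the angle with three tags. The red hinge lines match the tag bases and heights read about 10 mm. Rail pose is (0.606, 0.037, 1.154 rad). With the tool turned +0.05, its y axis runs along rail +x and its x axis along rail +y. I'll shut the fingers and travel over.

{"api": "servo_tool", "payload": {"steps": [[[0,0,0],0.05],[[-45,-22,0],0],[[-45,-22,0],0],[[-45,-22,0],0],[[-45,-22,0],0]], "grip": -1, "force": 10}}

```text
time_s: 0.72
tool_pos: [0.3807, 0.4987, 0.2137]
orientation: [0.207, 0.978, -0.0, -0.0]
ft_force: [0.7, 0.1, -0.9]
finger_gap: 0.485
gripper_force: 0.0
```

{"api": "servo_tool", "payload": {"steps": [[[-45,-22,0],0],[[-45,-22,0],0],[[-45,-22,0],0],[[-45,-22,0],0],[[-45,-22,0],0]]}}

```text
time_s: 1.35
tool_pos: [0.542, 0.307, 0.2138]
orientation: [0.207, 0.978, -0.0, -0.0]
ft_force: [1.1, 0.4, -1.0]
finger_gap: 0.005
gripper_force: 0.0
```

{"api": "servo_tool", "payload": {"steps": [[[-25,-44,0],0],[[-25,-44,0],0],[[-25,-44,0],0],[[-20,-44,0],0],[[-20,-44,0],0]]}}

```text
time_s: 1.98
tool_pos: [0.557, 0.0591, 0.2138]
orientation: [0.207, 0.978, -0.0, -0.0]
ft_force: [0.6, -0.0, -0.0]
finger_gap: 0.006
gripper_force: 0.0
```

{"api": "servo_tool", "payload": {"steps": [[[-10,-44,0],0],[[-10,-44,0],0],[[-10,-44,0],0],[[0,-44,0],0],[[0,0,0],0]]}}

```text
time_s: 2.6
tool_pos: [0.5124, -0.1142, 0.2137]
orientation: [0.208, 0.978, -0.0, -0.0]
ft_force: [0.3, 0.3, 0.2]
finger_gap: 0.007
gripper_force: 0.0
```

```bash
cat > where.py <<'E'
from rig import *; import numpy as np
from scipy.spatial.transform import Rotation as Ro
A=[.6063,.0370,1.1537]
def where():
    o=get_obs();R=Ro.from_quat(o["orientation"]).as_matrix();d=o["tool_pos"][:2]-A[:2];c,s=np.cos(A[2]),np.sin(A[2])
    print("t",round(o["time_s"],2),"rail mm",np.round([1e3*(c*d[0]+s*d[1]),1e3*(-s*d[0]+c*d[1]),1e3*o["tool_pos"][2]],1),
     "yaw err",np.arctan2(R[1,1],R[0,1])-A[2],"z axis",R[:,2].round(4),"gap",o["finger_gap"],"F",o["ft_force"].round(2))
if __name__=="__main__": where()
E
python3 where.py
```

```text
t 2.6 rail mm [-176.3   24.6  213.7] yaw err -0.002549285040831295 z axis [-5.e-04 -0.e+00 -1.e+00] gap 0.0074033945821190324 F [0.33 0.25 0.16]
```

{"api": "servo_tool", "payload": {"steps": [[[-12,-35,0],0],[[-12,-35,0],0],[[0,0,50],0],[[0,0,50],0],[[0,0,0],0]]}}

```text
time_s: 3.22
tool_pos: [0.5051, -0.1846, 0.1111]
orientation: [0.207, 0.978, 0.001, -0.003]
ft_force: [0.5, 0.5, 0.7]
finger_gap: 0.003
gripper_force: 0.0
```

```bash
python3 - <<'E'
from where import *; import cv2
where(); c=camera_model("wrist"); p,d=grab_frame("wrist")
from fit import L,proj,place
im=p[:,:,::-1].copy()
def tl(P,col,cl): cv2.polylines(im,[np.round(proj(place(P,A),c)).astype(np.int32)],cl,col,1)
tl([(x,y,.01) for x,y in L],(0,255,0),True)
for x in(-.2,-.15,-.1,-.05): tl([(x,-.013,.016),(x,.013,.016)],(0,0,255),False)
cv2.imwrite("pics/w1.png",im)
E
```

```text
t 3.23 rail mm [-243.6    2.7  111.1] yaw err 0.0006437457571299987 z axis [-0.0059  0.0025 -1.    ] gap 0.003270565301647733 F [0.47 0.47 0.67]
```

View pics/w1.png

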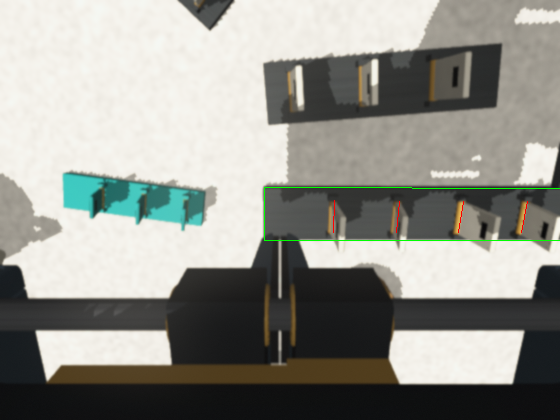

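Wrist view: the overlaid outline lies on the rail (left end at px (265,213)) and on the hinges of tags 1–4 at (332,218), (396,218), (459,217) and (521,217). The shut fingertips at (280,240) are over the free end, short of tag 1. I'll descend to z≈30 mm there.

{"api": "servo_tool", "payload": {"steps": [[[-3,-3,25],0],[[0,0,25],0],[[0,0,20],0],[[0,0,10],0],[[0,0,0],0]]}}

```text
time_s: 3.9
tool_pos: [0.5088, -0.19, 0.0341]
orientation: [0.207, 0.978, 0.0, -0.0]
ft_force: [-0.3, 0.5, -0.3]
finger_gap: 0.004
gripper_force: 0.0
```

```bash
python3 where.py
```

```text
t 3.9 rail mm [-247.    -2.8   34.1] yaw err 0.000428674425428488 z axis [-2.e-04  1.e-04 -1.e+00] gap 0.003991032388439758 F [-0.27  0.47 -0.31]
```

{"api": "servo_tool", "payload": {"steps": [[[1,8,1],0],[[1,10,1],0],[[0,10,0],0],[[0,10,0],0],[[0,10,0],0]]}}

```text
time_s: 4.53
tool_pos: [0.5266, -0.1446, 0.032]
orientation: [0.207, 0.978, -0.0, 0.0]
ft_force: [0.4, 0.0, -0.3]
finger_gap: 0.004
gripper_force: 0.0
```

{"api": "servo_tool", "payload": {"steps": [[[0,10,0],0],[[0,10,0],0],[[0,10,0],0],[[0,0,0],0],[[0,0,0],0]]}}

```text
time_s: 5.15
tool_pos: [0.5383, -0.1179, 0.0319]
orientation: [0.207, 0.978, -0.0, -0.0]
ft_force: [1.3, -0.0, 0.6]
finger_gap: 0.005
gripper_force: 0.0
```

```bash
python3 - <<'E'
from where import *; import cv2
where(); p,d=grab_frame("scene")
cv2.imwrite("pics/s2.png",cv2.resize(p[170:290,180:340],None,fx=4,fy=4,interpolation=cv2.INTER_CUBIC)[:,:,::-1])
E
```

```text
t 5.15 rail mm [-169.2   -0.6   31.9] yaw err 0.0004386362767188068 z axis [-1.e-04 -0.e+00 -1.e+00] gap 0.004640527754623545 F [ 1.28 -0.04  0.57]
```

View pics/s2.png

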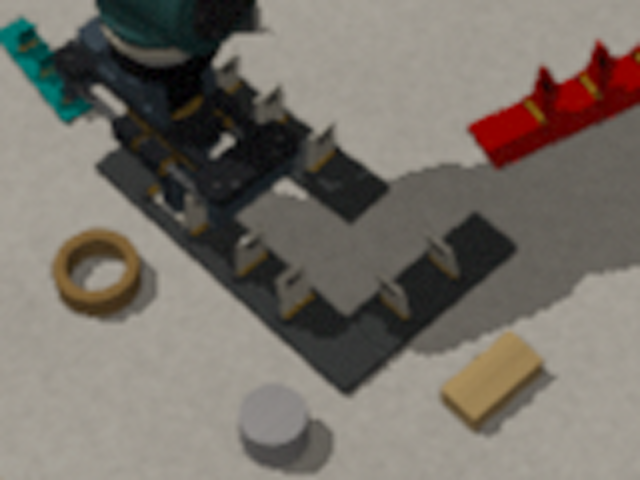

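Scene crop: tag 1 is down behind the fingers at (165,190). Tags 2–6 stand at (195,210), (250,255), (293,290), (395,297) and (443,255), the spare tags stand, and the rail hasn't moved. Continuing to the corner.

{"api": "servo_tool", "payload": {"steps": [[[0,10,0],0],[[0,10,0],0],[[0,10,0],0],[[0,10,0],0],[[0,10,0],0]]}}

```text
time_s: 5.82
tool_pos: [0.5589, -0.0714, 0.0319]
orientation: [0.207, 0.978, -0.0, 0.0]
ft_force: [0.9, -0.2, -0.0]
finger_gap: 0.006
gripper_force: 0.0
```

{"api": "servo_tool", "payload": {"steps": [[[0,10,0],0],[[0,10,0],0],[[0,10,0],0],[[0,10,0],0],[[0,10,0],0]]}}

```text
time_s: 6.45
tool_pos: [0.5791, -0.0259, 0.0319]
orientation: [0.207, 0.978, 0.0, 0.0]
ft_force: [-0.5, -0.5, -0.2]
finger_gap: 0.003
gripper_force: 0.1
```

{"api": "servo_tool", "payload": {"steps": [[[0,10,0],0],[[0,10,0],0],[[0,10,0],0],[[0,10,0],0],[[0,10,0],0]]}}

```text
time_s: 7.08
tool_pos: [0.5994, 0.0199, 0.032]
orientation: [0.207, 0.978, 0.0, 0.0]
ft_force: [0.4, -0.9, -0.3]
finger_gap: 0.004
gripper_force: 0.0
```

{"api": "servo_tool", "payload": {"steps": [[[0,10,0],0],[[0,7,0],0],[[0,0,0],0],[[0,0,0],0],[[0,0,0],0]]}}

```text
time_s: 7.7
tool_pos: [0.6059, 0.0345, 0.0319]
orientation: [0.207, 0.978, -0.0, -0.0]
ft_force: [-0.8, 1.3, 0.2]
finger_gap: 0.003
gripper_force: 0.0
```

```bash
python3 - <<'E'
from where import *; import cv2
where(); p,d=grab_frame("scene")
cv2.imwrite("pics/s3.png",cv2.resize(p[170:290,180:340],None,fx=4,fy=4,interpolation=cv2.INTER_CUBIC)[:,:,::-1])
E
```

```text
t 7.7 rail mm [-2.4 -0.6 31.9] yaw err 1.999610716429956e-05 z axis [-1.e-04 -0.e+00 -1.e+00] gap 0.0027148591850632247 F [-0.82  1.29  0.24]
```

View pics/s3.png

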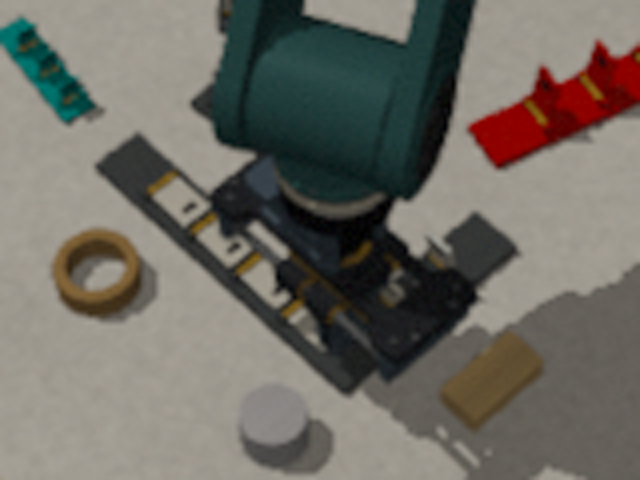

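Scene crop: tags 1–4 are flat at (180,195), (225,240), (265,275) and (300,310). Rail, tape and tin are unmoved, and the fingers are at the corner. Now the short leg along tool +x.

{"api": "servo_tool", "payload": {"steps": [[[10,2,0],0],[[10,0,0],0],[[10,0,0],0],[[10,0,0],0],[[10,0,0],0]]}}

```text
time_s: 8.38
tool_pos: [0.5604, 0.0572, 0.032]
orientation: [0.207, 0.978, -0.0, -0.0]
ft_force: [-0.0, 0.1, -0.3]
finger_gap: 0.006
gripper_force: 0.0
```

{"api": "servo_tool", "payload": {"steps": [[[10,0,0],0],[[10,0,0],0],[[10,0,0],0],[[10,0,0],0],[[10,0,0],0]]}}

```text
time_s: 9.0
tool_pos: [0.5147, 0.0774, 0.0319]
orientation: [0.207, 0.978, -0.0, -0.0]
ft_force: [1.0, 0.2, -0.1]
finger_gap: 0.004
gripper_force: 0.0
```

{"api": "servo_tool", "payload": {"steps": [[[10,0,0],0],[[10,0,0],0],[[10,0,0],0],[[10,0,0],0],[[10,0,0],0]]}}

```text
time_s: 9.62
tool_pos: [0.469, 0.0976, 0.0319]
orientation: [0.207, 0.978, -0.0, 0.0]
ft_force: [-0.1, 0.5, 0.3]
finger_gap: 0.008
gripper_force: 0.0
```

{"api": "servo_tool", "payload": {"steps": [[[6,0,0],0],[[0,0,0],0],[[0,0,-20],0],[[0,0,-40],0],[[0,0,-50],0]]}}

```text
time_s: 10.25
tool_pos: [0.4638, 0.0996, 0.1427]
orientation: [0.207, 0.978, -0.0, -0.001]
ft_force: [0.9, 1.0, 0.3]
finger_gap: 0.003
gripper_force: 0.0
```

{"api": "servo_tool", "payload": {"steps": [[[0,0,-50],0],[[0,45,0],0],[[0,60,0],0],[[0,60,0],0],[[0,60,0],0]]}}

```text
time_s: 10.88
tool_pos: [0.5561, 0.3074, 0.192]
orientation: [0.207, 0.978, 0.0, 0.0]
ft_force: [0.1, -1.7, -0.1]
finger_gap: 0.006
gripper_force: 0.0
```

{"api": "servo_tool", "payload": {"steps": [[[0,60,0],0],[[0,60,0],0],[[0,45,0],0],[[0,0,0],0],[[0,0,0],0]]}}

```text
time_s: 11.5
tool_pos: [0.6218, 0.4558, 0.1914]
orientation: [0.207, 0.978, -0.0, -0.0]
ft_force: [-0.1, -0.4, 0.5]
finger_gap: 0.002
gripper_force: 0.0
```

```bash
python3 - <<'E'
from where import *; import cv2
where(); p,d=grab_frame("scene"); q,_=grab_frame("top")
cv2.imwrite("pics/s4.png",cv2.resize(p[150:290,160:345],None,fx=4.2,fy=4.2,interpolation=cv2.INTER_CUBIC)[:,:,::-1])
from fit import *
c=np.load("top0.npz");c={k:c[k] for k in c}
df=np.abs(q.astype(int)-c["p"]).max(2)
dark=np.clip((110-q.max(2).astype(float))/60,0,1)
for o,a in((L,A),(S,[.4492,-.0759,1.2297])): print(fit(c,dark,o,np.array(a)))
cv2.imwrite("pics/t4.png",cv2.resize(q[120:280,190:400],None,fx=3.6,fy=3.6,interpolation=cv2.INTER_CUBIC)[:,:,::-1])
E
```

```text
t 11.5 rail mm [389.2 155.5 191.4] yaw err 0.00032167772669056127 z axis [-7.e-04 -6.e-04 -1.e+00] gap 0.0024355249360773295 F [-0.09 -0.37  0.49]
(array([0.60640359, 0.03685798, 1.15221147]), np.float64(-144.10026143790847))
(array([ 0.44911857, -0.07589853,  1.23028875]), np.float64(-734.0509803921568))
```

View pics/s4.png

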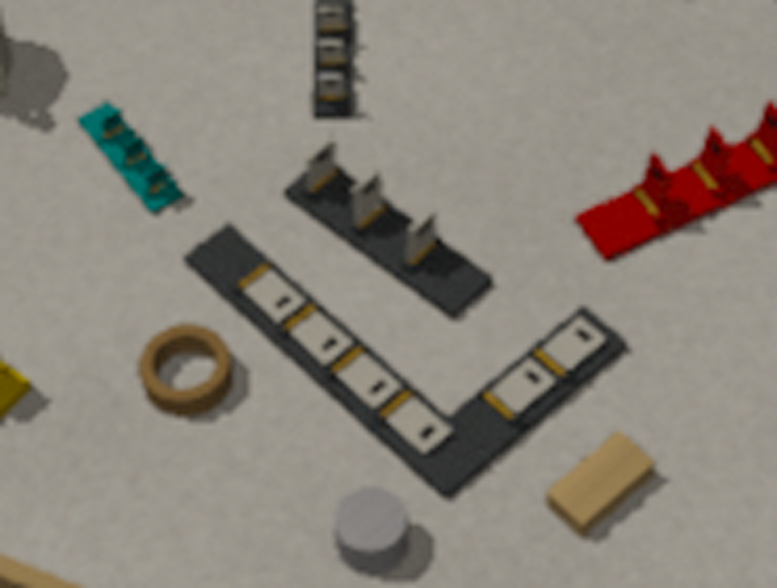

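View pics/t4.png

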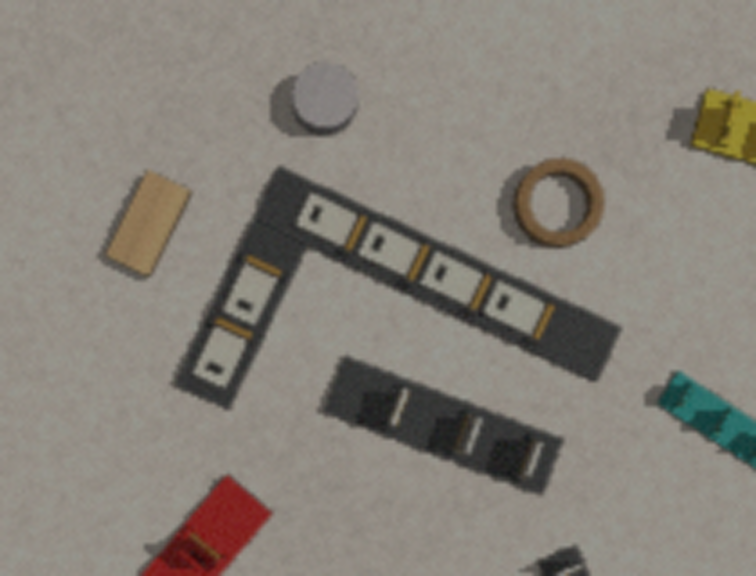

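Both views show all six tags flat: top crop (330,218), (390,250), (453,278), (515,307), (252,290) and (220,355). The three spare tags stand at (400,408), (468,435) and (535,458). The rail refit is within 0.2 mm of its first pose, and the arm is clear. Handing in.

```bash
python3 -c "from rig import job_done;print(job_done())"
```

```text
the job is handed in; nothing more can be done
None
```

The job is handed in at about 11.5 s: tags 1–6 were swept in order and lie flat, the rail refits to within 0.2 mm of where it lay, the straight rail's three tags still stand, and nothing else near the rails was disturbed.

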